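# Stack a groove cutter and collar on a moulder arbor, then hold the depth gauge on it

## Robot

A 7-joint arm with a two-finger parallel gripper is mounted at the origin on the work surface. World frame = base frame: x ahead of the robot, y to its left, z up, the work surface at z = 0. Lengths are in mm, angles in degrees, forces in N, time in s.
With the tool pointing down it reaches from about 400 to 900 mm from the base axis. Payload 5.5 kg.
Tool frame: the origin (TCP) lies on the centre line of the jaws, within the pads' length; the fingertips stand bot.tip_extent ahead of it and the grasp point (between the pads) lies 11 mm behind it (bot.tip_extent is the distance from the TCP to the fingertips, in mm); z points along the fingers, y is the line along which they close (so a half turn about z gives the same grasp; the last joint's range is limited). The gripper opens to 85 mm and grips with 20 to 120 N. Pads are 22 mm wide; open, the fingers measure 114 mm over their backs; the gripper's body (76 mm by 85 mm) begins 54 mm behind the grasp point. The pads swing forward as they close: fully open they stand 13 mm farther back than shut.
Start: joints at [88.648, 28.699, -24.465, 88.831, 12.651, 65.22, -12.049], TCP at [183.908, -623.44, 239.31] pointing down, gripper open.
Joint ranges: [-164.97, 164.97], [-17.58, 116.51], [-87.97, 89.64], [11.32, 138.91], [-80.73, 260.73], [10.89, 115.49], [-147.41, 147.41]. Speed limits (degrees/s): [147.25, 147.25, 180, 180, 180, 180, 180].

## Interface

Orientations are given as [roll, pitch, yaw] about the fixed x, y, z axes, in that order (R = Rz(yaw) Ry(pitch) Rx(roll)).
In Python, from rig import bot, capture, calibration, workorder gives the robot as it stands.
- The arm moves only by the tool send_rows, never from a script. Its argument "plan" is text: rows parted by semicolons, each of 7 numbers parted by spaces: the opening, from 0 (shut) to 1 (fully open), then the shift along the tool's x, y, z in cm, then the turn, a rotation vector about the tool's x, y, z in degrees. A call has 1 to 12 rows; each row shifts and turns the commanded pose from where the row before left it, along the tool's axes as they then stand; what a row does not reach is not made up. A row lasts 1/8 s, in which the tool goes at most 62.5 mm and 10.7 degrees, less where a joint would pass 70% of its speed; a pose out of reach is approached as far as the arm can. A call is refused whole if a number of a shift passes 6.25 or a number of a turn 10.7, either way. A call with a gripper value outside its range is refused whole. The fingers move at their own pace and stop on an object; the grip force is fixed at half the most. Time passes only in rows, so rows that do not move let the fingers close. It gives the time, the measured TCP pose, the force, the opening and the grip force at its end, in the units of the state.
- bot.state(): the state, without advancing time (a new reading comes with each control period).
- capture(name): name is "scene" or "top" or "wrist"; returns the picture (480x640x3 uint8, red, green, blue); there is no depth.
- calibration(name): a dict with "mtx" (3x3 intrinsics, pixels), "dist_coeffs" ([k1, k2, p1, p2, k3] as OpenCV has them; the pictures are not rectified), "cam_to_world" (4x4, takes a point from camera to world coordinates); the wrist camera has in their place "T_tool_cam" (4x4, takes a point from camera to tool coordinates, whose origin is the TCP and whose axes are the flange's). Camera axes: x right, y up, looking along -z (the intrinsics and any distortion apply to the point x, -y, -z); pixel columns grow to the right and rows downward; lengths in mm; the calibration is good to about 2 mm. A picture is of the moment at which its call begins: read the wrist's pose just before it. calibration takes no time and is no camera call.
- workorder.close_job(): hands the job in; it is judged then, once.
The state is a dict: "time_s": time; "joint_pos": joint angles; "joint_velocities": joint speeds; "effort": joint torques, N m; "eef_pos": TCP position; "tool_rot": TCP orientation; "contact_force": force on the tool from outside, world axes, zero at the start; "wrist_torque": the same for the moment, N m; "opening": finger opening in mm; "grasp_force": force on a finger pad.
Only numpy, scipy, OpenCV 4.12 (cv2) and the standard library are available. Lean on these libraries where they do the work, as an engineer would, in place of code of your own. Each camera call takes 0.05 s, during which the arm holds its last target. There are 200 camera calls.

## Task

Set up the grooving arbor: lower the groove cutter and then the thicker of the two plain collars over the upright arbor, each fully home and not dropped. Then take the digital depth gauge from its wooden rest and hold it upright over the arbor, its steel base lying flat across the top of the collar and its measuring rod on the centre mark of the arbor's end, pressed down lightly (about 5 N) so that it can be read. Finish while still gripping and pressing the gauge there; leave the other things on the bench where they are.

Things in the scene. Friction and masses are not known exactly. Their poses are not given: they have to be found in the camera images.
- seat (a point): Centre of the upper face of the arbor's 60 mm round flange, where the stack sits; z up. The steel arbor is upright, 30 mm in diameter, and rises 49 mm above this seat (the last 5 mm a chamfer down to a 22 mm flat end). The seat is 70 mm above the bench.
- arbor_end (a point): Small dark centre mark in the middle of the arbor's flat upper end, 49 mm straight above the seat.
- holder: Fixed grey cast holder with the upright steel arbor in it: base 130 x 130 x 18 mm. Origin: centre of the underside, on the bench under the arbor's axis, z up.
- cutter: Groove cutter, aluminium, four steel-tipped arms, 120 mm across, about 0.35 kg, lying flat on its hub. Origin: centre of the hub's underside, z up along the bore. Hub 54 mm outside diameter, 30 mm tall, bore 32 mm. The thin disc and tips lie 6 to 13 mm above the hub's underside, so the hub's upper 17 mm is free to grip. Home: hub underside on the seat.
- collar: The thicker plain steel collar: 56 mm outside diameter, 32 mm bore, 25 mm tall, about 0.22 kg, lying flat on the bench. Origin: centre of its underside, z up. Home: on the cutter's hub, its underside 30 mm above the seat and its top 55 mm above it, which is 6 mm above the arbor's end.
- gauge: Digital depth gauge, 0.17 kg, upright, its base on the wooden rest. Origin: centre of the steel base's underside, z up. Base 80 mm along y, 18 along x, 10 thick. Black body above: 26 mm along y (flat sides to grip), 20 along x, from 10 to 72 mm above the origin, then a stub to 79 mm; display faces -x. A 5 mm measuring rod stands 12 mm out of the base on the z axis.
- rod (a joint): How far the gauge's measuring rod is pushed into the gauge: 0 = fully out (12 mm below the base), at most 0.012 m; a light spring (0.6 N at 0, 0.12 N more per mm). It reads about 0.006 m when the base lies flat on the collar of the finished stack with the rod on the arbor's end.
- rest: Wooden rest for the gauge, fixed: 50 mm along x, 110 mm along y, 30 mm tall. Origin: centre of its underside. A 19 mm hole, 22 mm deep, in the middle of the top takes the gauge's rod; the gauge's base stands flat on the top and can be lifted straight off.
- thin_collar: The other plain collar, not needed: 56 mm outside diameter, 32 mm bore, only 10 mm thick. Origin: centre of its underside.
- cap: Steel clamp cap, not needed: 52 mm disc 10 mm thick with a 36 mm hexagon on top, 24 mm tall in all. Origin: centre of its underside.
- spanner: Hook spanner lying on the bench, not needed: flat 160 mm handle with a hook at one end, 10 mm thick. Origin: middle of the handle on the bench; the handle lies along its x, the hook at +x (it reaches 130 mm).
- doll: Unpainted wooden doll standing upright, not needed: 58 mm across, 135 mm tall. Origin: centre of its underside.

How it is judged:
By the outcome, as a careful person would: the job done as asked, in the order asked, and still so for the second after the job is handed in, while the arm keeps its last pose, push and grip.
It also fails if it takes over 72 s, if anything falls off the work surface, if the arm or the gripper's body presses on something with over 40 N, if the wrist force passes 120 N, or if a joint passes its speed limit or range.

## Working session

There is one attempt and no reset: what is moved stays moved. The work goes in short steps, Python scripts to look and compute and a tool call to move; the robot and the scene stay as the last step left them, time stands still between calls to the robot, and variables do not carry over. Pictures are saved under pics/ and viewed, at most 12 in all, crops included, and the job is handed in when it is done.

Besides the shell and the picture viewer there is one more tool, called as a command line: name --argument value ..., lists and objects as JSON in quotes. send_rows: Moves the arm, as the interface text tells. Its arguments: {"type":"object","properties":{"plan":{"type":"string"}},"required":["plan"]}

```bash
ls; mkdir -p pics; python3 - <<'E'
from rig import bot,capture,calibration
import cv2,numpy as np
print(bot.state()); print(bot.tip_extent)
for n in ("scene","top","wrist"):
    c=calibration(n); print(n,{k:np.round(v,3).tolist() for k,v in c.items()})
    cv2.imwrite(f"pics/{n}0.png",capture(n)[:,:,::-1])
E
```

```text
pics
{'time_s': 0.0, 'joint_pos': array([ 88.64873441,  28.75139587, -24.4525547 ,  88.89370637,
        12.65191299,  65.21693231, -12.05013071]), 'joint_velocities': array([-0.07357493, -0.00498864, -0.05698596,  0.10270155,  0.08856219,
        0.0690723 ,  0.14639018]), 'effort': array([ 6.09782583e-04, -5.69537759e+01, -5.81654996e+00, -2.80939937e+01,
        1.05313654e-02,  1.19437152e-02, -6.55014944e-06]), 'eef_pos': array([ 183.62019586, -622.81957223,  238.26826412]), 'tool_rot': array([-1.79891494e+02, -2.26636435e-03,  1.64339958e+01]), 'contact_force': array([-0.54006267, -0.77329832,  0.50356922]), 'wrist_torque': array([ 0.05624734, -0.04917753,  0.01079764]), 'grasp_force': 0.0, 'opening': 85.15169800823567}
8.0
scene {'mtx': [[433.115, 0.0, 314.4], [0.0, 433.115, 244.493], [0.0, 0.0, 1.0]], 'dist_coeffs': [-0.005, 0.0, 0.0, 0.0, 0.0], 'cam_to_world': [[-0.351, -0.518, 0.78, 1160.953], [0.936, -0.213, 0.279, 220.373], [0.022, 0.828, 0.56, 526.213], [0.0, 0.0, 0.0, 1.0]]}
top {'mtx': [[441.722, 0.0, 322.666], [0.0, 441.722, 240.743], [0.0, 0.0, 1.0]], 'dist_coeffs': [-0.03, 0.0, 0.0, 0.0, 0.0], 'cam_to_world': [[-0.012, 0.982, -0.191, 403.304], [-1.0, -0.013, -0.006, 3.08], [-0.008, 0.191, 0.982, 925.011], [0.0, 0.0, 0.0, 1.0]]}
wrist {'mtx': [[409.374, 0.0, 311.68], [0.0, 409.374, 231.715], [0.0, 0.0, 1.0]], 'dist_coeffs': [-0.059, 0.0, 0.0, 0.0, 0.0], 'T_tool_cam': [[0.0, 0.945, 0.329, 84.203], [1.0, -0.0, -0.0, -0.617], [-0.0, 0.329, -0.945, -134.375], [0.0, 0.0, 0.0, 1.0]]}
```

View pics/scene0.png

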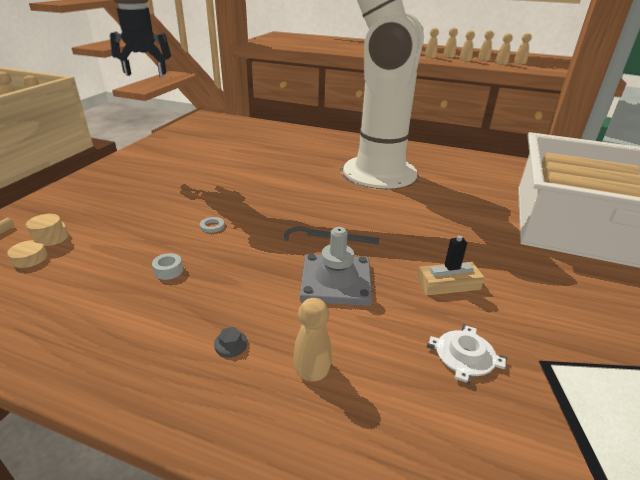

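View pics/top0.png

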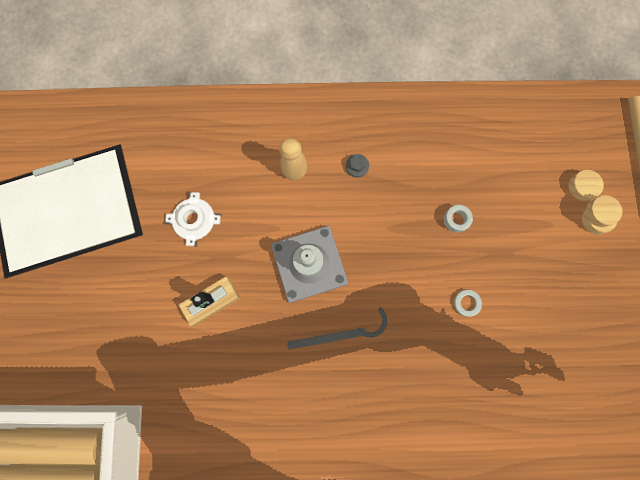

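The scene view shows the arbor end at about (339,230), the cutter at (468,347), the thick collar at (168,266), the thin collar at (212,225) and the gauge stub at (460,239). The top view shows the arbor end at (306,256), the cutter at (192,218), the thick collar at (459,218), the thin one at (468,303) and the gauge at (205,298).

```bash
cat > h.py <<'E'
from rig import bot,capture,calibration
import cv2,numpy as np
from scipy.spatial.transform import Rotation as R
def pose(s=None):
    s=s or bot.state(); T=np.eye(4); T[:3,:3]=R.from_euler('xyz',s['tool_rot'],degrees=True).as_matrix(); T[:3,3]=s['eef_pos']; return T
def cam(n,T=None):
    c=calibration(n); M=np.array(c['cam_to_world']) if n!='wrist' else (pose() if T is None else T)@np.array(c['T_tool_cam'])
    return np.array(c['mtx']),np.array(c['dist_coeffs']),M
def ray(C,uv):
    K,d,M=C; p=cv2.undistortPoints(np.array([[uv]],float),K,d)[0,0]
    v=M[:3,:3]@np.array([p[0],-p[1],-1]); return M[:3,3],v/np.linalg.norm(v)
def onz(C,uv,z):
    o,v=ray(C,uv); return o+v*(z-o[2])/v[2]
def tri(*obs):
    A=np.zeros((3,3));b=np.zeros(3)
    for C,uv in obs:
        o,v=ray(C,uv);P=np.eye(3)-np.outer(v,v);A+=P;b+=P@o
    X=np.linalg.solve(A,b); return X,[np.linalg.norm(np.cross(X-ray(C,uv)[0],ray(C,uv)[1])) for C,uv in obs]
def proj(C,X):
    K,d,M=C; X=np.atleast_2d(X); p=(X-M[:3,3])@M[:3,:3]; p=p*[1,-1,-1]
    return cv2.projectPoints(p,np.zeros(3),np.zeros(3),K,d)[0][:,0]
E
python3 - <<'E'
from h import *
S,T=cam('scene'),cam('top')
for n,a,b in [('arborend',(339,230),(306,256)),('cutterbore',(468,345),(191,217)),('collar',(168,262),(459,217)),('thin',(212,224),(468,303)),('stub',(460,239),(197,300)),
 ('doll',(312,310),(291,146)),('cap',(230,334),(358,163))]:
    X,e=tri((S,a),(T,b)); print(n,X.round(1),np.round(e,1))
a,b=cv2.imread('pics/scene0.png'),cv2.imread('pics/top0.png')
f=lambda im,u,v,w,h,k:cv2.resize(im[v:v+h,u:u+w],None,fx=k,fy=k,interpolation=cv2.INTER_CUBIC)
cv2.imwrite('pics/m.png',np.vstack([np.hstack([f(b,160,180,100,75,4),f(b,165,260,100,75,4)]),np.hstack([f(a,410,225,100,75,4),f(b,425,190,100,75,4)])]))
E
```

```text
arborend [531.9  39.9 117.1] [0.8 0.8]
cutterbore [633.2 287.7  24.1] [1.8 1.8]
collar [ 624.4 -275.9   22.5] [3.2 3.2]
thin [ 446.3 -288.2    5.1] [2.2 2.2]
stub [454.1 244.6 101.8] [1.5 1.5]
doll [747.3  69.1 120.4] [2. 2.]
cap [747.7 -67.7  22.7] [2. 2.]
```

View pics/m.png

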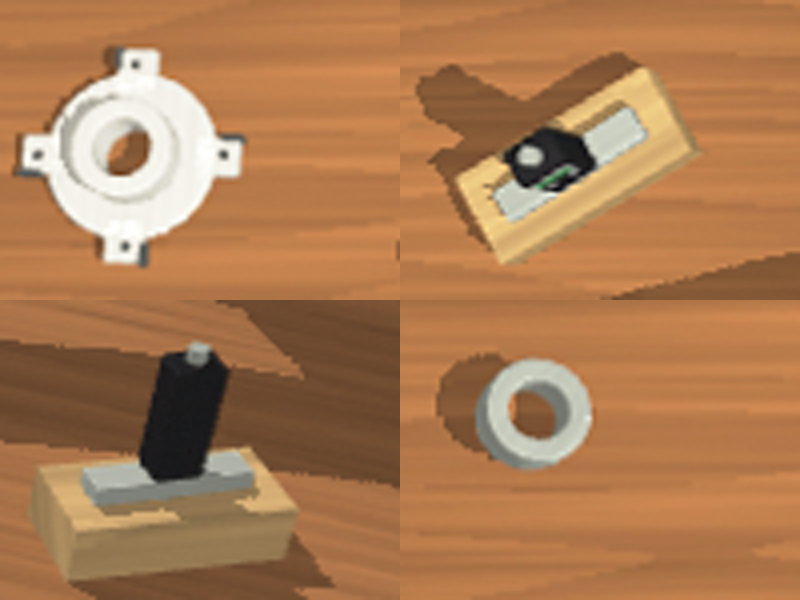

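The crops show the cutter's arms roughly along the world axes. The gauge is at yaw of about 29°, with its display towards the robot, and its base is flat on the rest. I'll move over the arbor and look with the wrist camera.

send_rows --plan "1 4.2 -4.3 0 0 0 0;1 4.2 -4.3 0 0 0 0;1 4.2 -4.3 0 0 0 0;1 4.2 -4.3 0 0 0 0;1 4.2 -4.3 0 0 0 0;1 4.2 -4.3 0 0 0 0;1 4.2 -4.3 0 0 0 0;1 4.2 -4.3 0 0 0 0;1 4.2 -4.3 0 0 0 0;1 4.2 -4.3 0 0 0 0;1 4.2 -4.3 0 0 0 0;1 4.2 -4.3 0 0 0 0"

```text
time_s: 1.65
eef_pos: [521.9, 15.5, 239.3]
tool_rot: [180.0, -0.0, 16.4]
contact_force: [0.5, -0.6, 0.2]
opening: 85.6
grasp_force: 0.0
```

```bash
cat >> h.py <<'E'
import pickle
def snap(name):
    T=pose(); im=capture('wrist')[:,:,::-1].copy(); cv2.imwrite(f'pics/{name}.png',im); pickle.dump(T,open(f'pics/{name}.pkl','wb')); return im,cam('wrist',T)
def load(name): return cv2.imread(f'pics/{name}.png'),cam('wrist',pickle.load(open(f'pics/{name}.pkl','rb')))
E
python3 - <<'E'
from h import *
im,C=snap('w_arb1'); print(bot.state()['joint_pos'].round(0), proj(C,[[532,40,119],[532,40,70]]))
E
```

```text
[ 34.  20. -47. 106.  16.  61. -93.] [[280.27558656 200.9365379 ]
 [284.95123313 184.25365391]]
```

send_rows --plan "1 4.0 -4.6 0 0 0 0;1 4.0 -4.6 0 0 0 0;1 4.0 -4.6 0 0 0 0;1 4.0 -4.6 0 0 0 0;1 2.4 -4.6 0 0 0 0;1 0 0 0 0 0 0;1 0 0 0 0 0 0"

```text
time_s: 2.58
eef_pos: [632.5, 286.2, 238.6]
tool_rot: [180.0, 0.1, 16.5]
contact_force: [0.3, 0.3, 0.0]
opening: 85.4
grasp_force: 0.0
```

```bash
python3 - <<'E'
from h import *
im,C=snap('w_cut1'); s=bot.state();print(s['joint_pos'].round(0), s['eef_pos'],proj(C,[[633,288,30],[633,288,0]]))
a=load('w_arb1')[0]
cv2.imwrite('pics/v1.png',cv2.resize(np.vstack([a[:,:],im]),None,fx=.625,fy=.625) if 0 else np.hstack([cv2.resize(a[60:420,120:520],None,fx=1,fy=1.),im[60:420,120:520]]))
E
```

```text
[   1.   38.  -44.   81.   27.   71. -119.] [632.908796   285.03170324 238.796226  ] [[310.36494399 191.69922913]
 [310.43652381 184.0334364 ]]
```

View pics/v1.png

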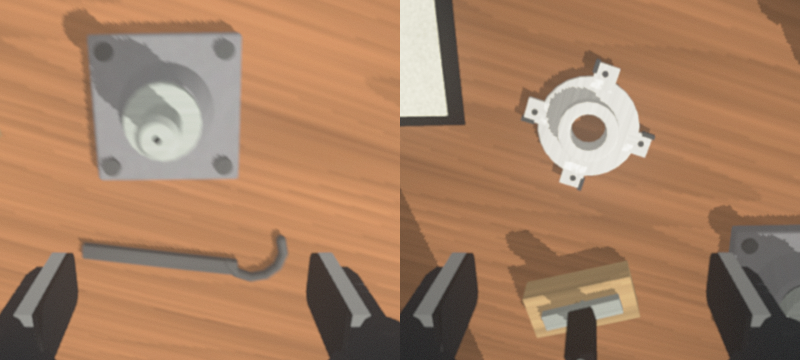

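The wrist views show the arbor's end mark at (276,200) full-frame and the cutter's bore centred near (309,187). I'll fit the known circles to the image edges for precise positions, solving z as well.

```bash
cat >> h.py <<'E'
from scipy.optimize import minimize
from scipy.ndimage import map_coordinates
def fitc(views,xy,circles,zfit=False,span=8,zs=(0,)):
    """centre of coaxial circles [(r,z)] by edge strength summed over views [(im,C)]"""
    G=[]
    for im,C in views:
        g=cv2.GaussianBlur(im.astype(np.float32),(0,0),1.0).mean(2); G.append((cv2.magnitude(cv2.Sobel(g,cv2.CV_32F,1,0)/8,cv2.Sobel(g,cv2.CV_32F,0,1)/8),C))
    t=np.linspace(0,2*np.pi,120,endpoint=False); u=np.c_[np.cos(t),np.sin(t)]
    def score(p):
        s=0
        for g,C in G:
            for r,z in circles:
                X=np.c_[p[:2]+r*u,np.full(120,z+p[2])]; q=proj(C,X); s+=np.minimum(map_coordinates(g,[q[:,1],q[:,0]],order=1),15).mean()
        return s
    best=max(((score((xy[0]+a,xy[1]+b,z)),xy[0]+a,xy[1]+b,z) for a in np.arange(-span,span+.1,1) for b in np.arange(-span,span+.1,1) for z in zs))
    f=(lambda p:-score(p)) if zfit else (lambda p:-score((p[0],p[1],best[3])))
    r=minimize(f,best[1:] if zfit else best[1:3],method='Nelder-Mead',options=dict(initial_simplex=None,xatol=.02))
    return r.x.round(2),round(-r.fun,2)
E
python3 - <<'E'
from h import *
a=load('w_arb1');c=load('w_cut1')
P=lambda n:pickle.load(open(f'pics/{n}.pkl','rb'))[:3,3].round(1)
print(P('w_arb1'),P('w_cut1'),[bot.state()['eef_pos'].round(1).tolist() for _ in range(2)])
print('mark',onz(a[1],(276,200),119))
for cs in ([(11,119)],[(15,114)],[(30,70)],[(11,119),(15,114),(30,70)]): print(cs,fitc([a],(532,40),cs))
for cs in ([(16,30)],[(27,30)],[(16,30),(27,30)]): print(cs,fitc([c],(633,288),cs))
S=(cv2.imread('pics/scene0.png'),cam('scene'));T=(cv2.imread('pics/top0.png'),cam('top'))
print('top/scene',fitc([S,T],(532,40),[(11,119),(30,70)]),fitc([S,T],(633,288),[(16,30),(27,30)]),fitc([S,T],(624,-276),[(16,25),(28,25),(28,0)],zfit=True),fitc([S,T],(446,-288),[(16,10),(28,10),(28,0)],zfit=True))
E
```

```text
[521.9  15.5 239.3] [632.5 286.2 238.6] [[632.9, 285.0, 238.8], [632.9, 285.0, 238.8]]
mark [531.82322915  42.78896138 119.        ]
[(11, 119)] (array([545.33,  41.56]), np.float64(6.9))
[(15, 114)] (array([532.04,  38.58]), np.float64(6.04))
[(30, 70)] (array([532.16,  42.53]), np.float64(8.97))
[(11, 119), (15, 114), (30, 70)] (array([532.11,  42.51]), np.float64(19.8))
[(16, 30)] (array([632., 290.]), np.float64(15.0))
[(27, 30)] (array([630.57, 289.38]), np.float64(6.6))
[(16, 30), (27, 30)] (array([631.19, 289.33]), np.float64(21.5))
top/scene (array([532.07,  39.33]), np.float64(47.09)) (array([631.96, 287.64]), np.float64(46.5)) (array([ 624.84, -276.4 ,    0.  ]), np.float64(77.35)) (array([ 448.22, -288.92,    0.  ]), np.float64(78.81))
```

send_rows --plan "1 0 -0.2 3.8 0 0 0;1 0 0 3.8 0 0 0;1 0 0 3.4 0 0 0;1 0 0 0 0 0 0;1 0 0 0 0 0 0;1 0 0 0 0 0 0"

```text
time_s: 3.38
eef_pos: [633.5, 288.9, 131.7]
tool_rot: [-180.0, -0.2, 16.4]
contact_force: [-0.2, 0.2, 1.0]
opening: 85.7
grasp_force: 0.0
```

```bash
sed -i 's/,15).mean/,40).mean/' h.py; python3 - <<'E'
from h import *
c=snap('w_cut2')
L=[bot.state()]
for i in range(3): capture('top'); L.append(bot.state())
for s in L: print(s['eef_pos'].round(2),s['tool_rot'].round(2),s['contact_force'].round(1))
E=np.mean([s['eef_pos'] for s in L],0); T=pickle.load(open('pics/w_cut2.pkl','rb')); T[:3,3]=E; pickle.dump(T,open('pics/w_cut2.pkl','wb')); c=(c[0],cam('wrist',T))
for cs in ([(16,30)],[(27,30)],[(16,30),(27,30)]): print(cs,fitc([c],(632,289),cs))
print('z',fitc([c,load('w_cut1')],(632,289),[(16,30),(27,30)],zfit=True,zs=(-6,-3,0,3,6)))
E
```

```text
[633.3  288.98 131.47] [-179.98   -0.18   16.4 ] [ 0.4 -0.1 -0.2]
[633.11 288.96 131.16] [-1.7999e+02 -1.5000e-01  1.6420e+01] [ 1.2  0.5 -0.5]
[632.85 288.94 130.75] [-1.7999e+02 -1.2000e-01  1.6430e+01] [0.7 0.3 0.4]
[632.67 288.89 130.43] [ 1.800e+02 -9.000e-02  1.643e+01] [-0.   1.2 -0.5]
[(16, 30)] (array([631.83, 289.93]), np.float64(24.43))
[(27, 30)] (array([626.91, 279.68]), np.float64(9.85))
[(16, 30), (27, 30)] (array([631.64, 289.77]), np.float64(30.82))
z (array([630.53, 289.44,  -4.15]), np.float64(65.08))
```

send_rows --plan "0.7 0 -0.1 4.5 0 0 0;0.7 0 0 4.0 0 0 0;0.7 0 0 1.0 0 0 0;0.7 0 0 0 0 0 0;0.7 0 0 0 0 0 0;0.7 0 0 0 0 0 0;0.7 0 0 0 0 0 0;0.7 0 0 0 0 0 0"

```text
time_s: 4.58
eef_pos: [632.1, 289.6, 34.8]
tool_rot: [180.0, -0.0, 16.4]
contact_force: [0.0, -0.3, -1.0]
opening: 59.8
grasp_force: 0.0
```

```bash
python3 - <<'E'
from h import *
im,C=snap('w_cut3'); s=bot.state(); print(bot.tip_extent,s['eef_pos'],s['contact_force'],s['opening'])
T=pose();print(proj(C,(T@np.array([[0,35,8,1],[0,-35,8,1],[0,0,8,1.]]).T).T[:,:3]))
cv2.imwrite('pics/v2.png',im)
E
```

```text
8.0 [632.0620036  289.59827463  34.65087449] [-0.05296895 -0.31869151 -0.16205322] 59.6300327344483
[[401.00040385 313.99327023]
 [225.35723196 313.99424541]
 [313.19310623 314.22002837]]
```

View pics/v2.png

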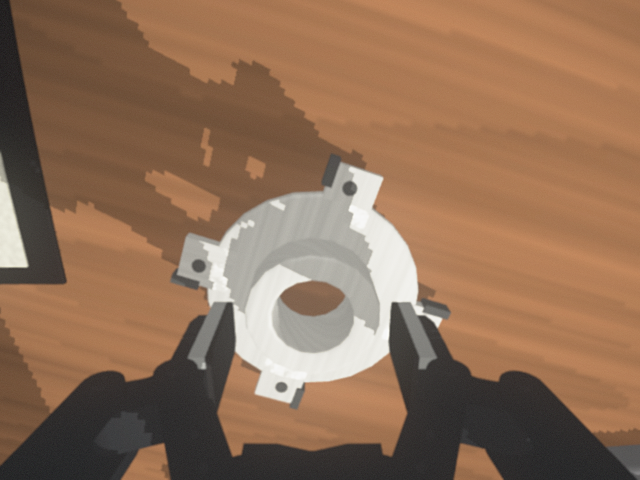

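The hub sits centred between the fingers, with the bore centre at about (313,317) and the fingers at columns 233 and 390. I'll feel downwards for the disc.

send_rows --plan "0.7 0 0 0.5 0 0 0;0.7 0 0 0.4 0 0 0;0.7 0 0 0 0 0 0;0.7 0 0 0 0 0 0;0.7 0 0 0 0 0 0"

```text
time_s: 5.25
eef_pos: [632.0, 289.7, 25.4]
tool_rot: [-180.0, -0.0, 16.4]
contact_force: [-0.9, -1.0, -0.1]
opening: 59.9
grasp_force: 0.0
```

send_rows --plan "0.7 0 0 0.2 0 0 0;0.7 0 0 0 0 0 0;0.7 0 0 0 0 0 0;0.7 0 0 0 0 0 0"

```text
time_s: 5.75
eef_pos: [631.9, 289.6, 23.4]
tool_rot: [-180.0, -0.0, 16.4]
contact_force: [-1.0, 0.0, -0.2]
opening: 59.6
grasp_force: 0.0
```

send_rows --plan "0 0 0 0 0 0 0;0 0 0 0 0 0 0;0 0 0 0 0 0 0;0 0 0 0 0 0 0;0 0 0 0 0 0 0;0 0 0 0 0 0 0"

```text
time_s: 6.5
eef_pos: [632.2, 289.7, 23.8]
tool_rot: [180.0, -0.0, 16.4]
contact_force: [-1.5, -0.4, 5.0]
opening: 50.6
grasp_force: 64.4
```

send_rows --plan "0 0 0 -1 0 0 0;0 0 0 -2 0 0 0;0 0 0 -3 0 0 0;0 0 0 0 0 0 0;0 0 0 0 0 0 0;0 0 0 0 0 0 0"

```text
time_s: 7.25
eef_pos: [631.0, 288.9, 81.8]
tool_rot: [180.0, 0.1, 16.4]
contact_force: [0.3, -0.2, -4.0]
opening: 50.7
grasp_force: 63.5
```

```bash
python3 - <<'E'
from h import *
im,C=snap('w_cut4'); s=bot.state(); print(s['eef_pos'],s['tool_rot'],s['contact_force'],s['opening'],s['grasp_force'])
T=pose()
for dz in (-8,-7,-6,-5):
  X=T[:3,3]; print(dz,fitc([(im,C)],X[:2],[(16,X[2]-dz)],span=5))  # hub top |dz| above/below TCP
  print(dz,fitc([(im,C)],X[:2],[(16,X[2]+(-dz))],span=5))
cv2.imwrite('pics/v3.png',im[150:450,120:520])
E
```

```text
[631.06430543 288.9865982   81.8343126 ] [1.79973420e+02 1.30984509e-01 1.64369520e+01] [-1.14553415 -0.16033652 -3.45036022] 51.07559168818575 63.54154783766717
-8 (array([632.78, 289.7 ]), np.float64(14.31))
-8 (array([632.78, 289.7 ]), np.float64(14.31))
-7 (array([632.11, 289.58]), np.float64(14.66))
-7 (array([632.11, 289.58]), np.float64(14.66))
-6 (array([631.41, 289.41]), np.float64(14.47))
-6 (array([631.41, 289.41]), np.float64(14.47))
-5 (array([630.81, 289.26]), np.float64(13.72))
-5 (array([630.81, 289.26]), np.float64(13.72))
```

View pics/v3.png

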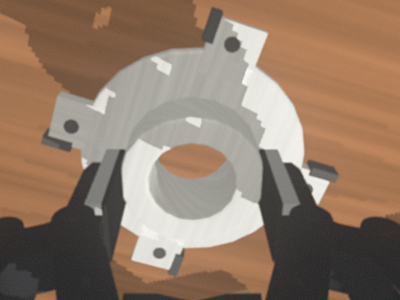

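The cutter is held level and the force shows its weight. Next I'll carry it high and look at the arbor from close by.

send_rows --plan "0 0 0 -3 0 0 0;0 -1 0.84 -3 0 0 0;0 -2 1.67 -1.7 0 0 0;0 -3 2.5 0 0 0 0;0 -3.5 2.93 0 0 0 0;0 -3.5 2.93 0 0 0 0;0 -3.5 2.93 0 0 0 0;0 -3.5 2.93 0 0 0 0;0 -2.5 2.1 0 0 0 0;0 -1.6 1.34 0 0 0 0;0 -1 0.84 0 0 0 0;0 0 0 0 0 0 0"

```text
time_s: 8.8
eef_pos: [450.3, 16.5, 160.2]
tool_rot: [180.0, 0.0, 16.4]
contact_force: [1.2, -0.3, -3.8]
opening: 50.6
grasp_force: 63.8
```

send_rows --plan "0 0 0 0 0 0 0;0 0 0 0 0 0 0;0 0 0 0 0 0 0;0 0 0 0 0 0 0"

```text
time_s: 9.3
eef_pos: [450.7, 17.4, 160.3]
tool_rot: [-180.0, -0.0, 16.5]
contact_force: [-0.5, -0.1, -3.6]
opening: 50.7
grasp_force: 63.8
```

```bash
python3 - <<'E'
from h import *
im,C=snap('w_arb2'); s=bot.state(); print(s['eef_pos'],s['tool_rot'],s['contact_force'],s['opening'],s['joint_pos'].round(0))
T=pose(); X=T[:3,3]; f=lambda p:(T[:3,:3].T@(np.r_[p,X[2]]-X))[:2].round(2)
for z in (6,6.7,7.4): p,q=fitc([(im,C)],X[:2],[(16,X[2]+z)],span=4); print('hub',f(p),q)
for cs in ([(11,119)],[(15,114)],[(30,70)],[(11,119),(15,114)],[(11,119),(15,114),(30,70)]): p,q=fitc([(im,C)],(532,41),cs,span=6); print(cs,p,q,f(p))
print(proj(C,[532,41,119]))
cv2.imwrite('pics/v4.png',cv2.resize(im[0:200,210:410],None,fx=3,fy=3,interpolation=cv2.INTER_CUBIC))
E
```

```text
[450.63683419  17.32425116 160.26966639] [-1.79991176e+02  9.37356459e-05  1.64575510e+01] [-0.83469579  0.54796074 -3.76207816] 51.31496583968233 [ 37.  19. -49. 120.  19.  49. -97.]
hub [ 0.59 -0.54] 15.59
hub [ 1.04 -0.52] 15.63
hub [ 1.5  -0.48] 15.39
[(11, 119)] [531.43  40.98] 10.57 [84.18  0.2 ]
[(15, 114)] [531.65  36.92] 5.67 [83.25  4.16]
[(30, 70)] [531.03  41.01] 11.87 [8.381e+01 6.000e-02]
[(11, 119), (15, 114)] [531.43  40.99] 16.51 [84.19  0.19]
[(11, 119), (15, 114), (30, 70)] [531.31  40.99] 27.9 [84.07  0.16]
[[314.30115149  89.18516777]]
```

View pics/v4.png

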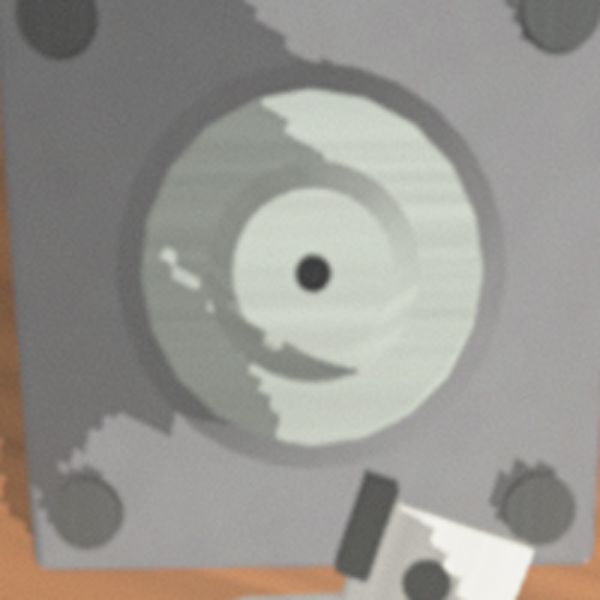

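The arbor's mark shows at (314,91) full-frame, matching the circle fit. Next I'll shift over the arbor by about 83.1 mm in x and 0.5 mm in y, then lower to bore entry and feel.

send_rows --plan "0 1 0 0 0 0 0;0 2 0 0 0 0 0;0 2.3 0.05 0 0 0 0;0 2 0 0 0 0 0;0 1.01 0 0 0 0 0;0 0 0 0.5 0 0 0;0 0 0 1.0 0 0 0;0 0 0 0.3 0 0 0;0 0 0 0 0 0 0;0 0 0 0 0 0 0;0 0 0 0 0 0 0"

```text
time_s: 10.72
eef_pos: [530.7, 40.1, 142.6]
tool_rot: [180.0, -0.0, 16.4]
contact_force: [-0.5, 0.2, -4.4]
opening: 50.8
grasp_force: 63.7
```

send_rows --plan "0 0 0 0.3 0 0 0;0 0 0 0.3 0 0 0;0 0 0 0.3 0 0 0;0 0 0 0 0 0 0;0 0 0 0 0 0 0;0 0 0 0 0 0 0"

```text
time_s: 11.48
eef_pos: [530.4, 40.1, 133.4]
tool_rot: [180.0, 0.0, 16.4]
contact_force: [0.1, 0.8, -3.3]
opening: 51.0
grasp_force: 63.8
```

send_rows --plan "0 0 0 0.5 0 0 0;0 0 0 0.6 0 0 0;0 0 0 0.6 0 0 0;0 0 0 0.6 0 0 0;0 0 0 0.6 0 0 0;0 0 0 0.5 0 0 0;0 0 0 0 0 0 0;0 0 0 0 0 0 0;0 0 0 0 0 0 0"

```text
time_s: 12.6
eef_pos: [530.4, 40.1, 99.5]
tool_rot: [180.0, -0.0, 16.4]
contact_force: [1.1, -0.1, -2.9]
opening: 50.9
grasp_force: 63.8
```

send_rows --plan "0 0 0 0.2 0 0 0;0 0 0 0.15 0 0 0;0 0 0 0 0 0 0;0 0 0 0 0 0 0;0 0 0 0 0 0 0"

```text
time_s: 13.22
eef_pos: [530.4, 40.1, 95.8]
tool_rot: [180.0, 0.0, 16.4]
contact_force: [1.1, -0.0, -2.3]
opening: 50.4
grasp_force: 63.8
```

send_rows --plan "0 0 0 0.1 0 0 0;0 0 0 0.1 0 0 0;0 0 0 0 0 0 0;0 0 0 0 0 0 0;0 0 0 0 0 0 0"

```text
time_s: 13.85
eef_pos: [530.5, 40.1, 93.8]
tool_rot: [-180.0, -0.0, 16.4]
contact_force: [0.2, -0.7, -3.0]
opening: 50.8
grasp_force: 63.8
```

send_rows --plan "0 0 0 0.1 0 0 0;0 0 0 0 0 0 0;0 0 0 0 0 0 0;0 0 0 0 0 0 0"

```text
time_s: 14.35
eef_pos: [530.4, 40.1, 93.7]
tool_rot: [180.0, 0.0, 16.4]
contact_force: [-3.7, -0.8, 7.7]
opening: 50.7
grasp_force: 64.9
```

The cutter is home: contact came at the expected height. Releasing it and going to the collar.

send_rows --plan "0.75 0 0 0 0 0 0;0.75 0 0 0 0 0 0;0.75 0 0 0 0 0 0;0.75 0 0 0 0 0 0;0.8 0 0 -1 0 0 0;0.8 0 0 -3 0 0 0;1 0 0 -3 0 0 0"

```text
time_s: 15.22
eef_pos: [530.3, 40.3, 164.0]
tool_rot: [-180.0, 0.0, 16.5]
contact_force: [0.5, -0.1, 0.4]
opening: 83.7
grasp_force: 0.0
```

send_rows --plan "1 0 4 0 0 0 0;1 0 6 0 0 0 0;1 0 6 0 0 0 0;1 0 6 0 0 0 0;1 0.1 6 1.5 0 0 0;1 0 4.9 2 0 0 0;1 0 0 0 0 0 0;1 0 0 0 0 0 0;1 0 0 0 0 0 0;1 0 0 0 0 0 0"

```text
time_s: 16.48
eef_pos: [625.0, -273.7, 128.8]
tool_rot: [180.0, -0.1, 16.6]
contact_force: [-0.3, 0.2, 1.3]
opening: 85.4
grasp_force: 0.0
```

```bash
python3 - <<'E'
from h import *
im,C=snap('w_col1'); s=bot.state(); print(s['eef_pos'],s['tool_rot'],s['contact_force'],s['joint_pos'].round(0))
T=pose(); X=T[:3,3]; f=lambda p:(T[:3,:3].T@(np.r_[p[:2],X[2]]-X))[:2].round(2)
for cs in ([(16,25)],[(28,25)],[(16,25),(28,25)],[(16,25),(28,25),(28,0)]): p,q=fitc([(im,C)],(624.5,-275.5),cs,span=6); print(cs,p,q,f(p))
a,b=cv2.imread('pics/top0.png'),cam('top')
im2=capture('top')[:,:,::-1].copy(); cv2.imwrite('pics/top1.png',im2)
cv2.imwrite('pics/v5.png',np.hstack([cv2.resize(im2[215:305,265:355],(400,400),interpolation=cv2.INTER_CUBIC),im[50:450,120:520]]))
E
```

```text
[ 624.90591894 -274.03460304  128.69219521] [ 1.79964278e+02 -4.13358582e-02  1.65390250e+01] [ 0.90764873 -0.19234131  0.13528718] [ 47.  42. -39.  88.  29.  60. -73.]
[(16, 25)] [ 623.65 -275.7 ] 20.3 [-1.68  1.24]
[(28, 25)] [ 623.68 -275.54] 15.05 [-1.6   1.09]
[(16, 25), (28, 25)] [ 623.64 -275.65] 35.3 [-1.67  1.19]
[(16, 25), (28, 25), (28, 0)] [ 623.66 -275.65] 40.7 [-1.65  1.19]
```

View pics/v5.png

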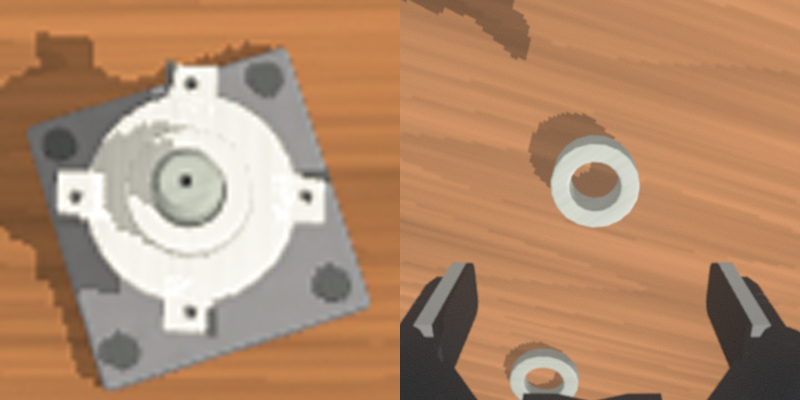

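The cutter lies flat and concentric on the flange in the top view. The collar is centred at about (195,181) in the right crop, so it lies at (623.7,-275.6).

send_rows --plan "1 -0.09 0.02 3 0 0 0;1 0 0 4 0 0 0;1 0 0 2.8 0 0 0;1 0 0 1.2 0 0 0;1 0 0 0.5 0 0 0;1 0 0 0 0 0 0;1 0 0 0 0 0 0;1 0 0 0 0 0 0"

```text
time_s: 17.58
eef_pos: [624.3, -275.9, 13.8]
tool_rot: [179.9, -0.1, 16.4]
contact_force: [0.1, 0.1, 0.5]
opening: 85.6
grasp_force: 0.0
```

send_rows --plan "0 0 0 0 0 0 0;0 0 0 0 0 0 0;0 0 0 0 0 0 0;0 0 0 0 0 0 0;0 0 0 0 0 0 0;0 0 0 0 0 0 0;0 0 0 0 0 0 0"

```text
time_s: 18.45
eef_pos: [624.1, -275.9, 13.8]
tool_rot: [179.9, -0.0, 16.4]
contact_force: [-1.8, -0.2, 4.9]
opening: 54.2
grasp_force: 62.3
```

send_rows --plan "0 0 0 -1 0 0 0;0 0 0 -2.5 0 0 0;0 0 0 -4 0 0 0;0 0 0 -4 0 0 0;0 0 0 -2.5 0 0 0;0 0 0 -1 0 0 0;0 0 0 0 0 0 0;0 0 0 0 0 0 0;0 0 0 0 0 0 0"

```text
time_s: 19.58
eef_pos: [622.8, -275.4, 161.3]
tool_rot: [-179.9, 0.1, 16.4]
contact_force: [0.1, -0.7, -2.1]
opening: 54.1
grasp_force: 63.7
```

```bash
python3 - <<'E'
from h import *
im,C=snap('w_col2'); s=bot.state(); print(s['eef_pos'],s['tool_rot'],s['contact_force'],s['opening'])
T=pose(); X=T[:3,3]; f=lambda p:(T[:3,:3].T@(np.r_[p[:2],X[2]]-X))[:2].round(2)
for z in (10,11.2,12.4):
  for r in (16,):
    p,q=fitc([(im,C)],X[:2],[(r,X[2]+z)],span=4); print(z,r,f(p),q)
p,q=fitc([(im,C)],X[:2],[(16,X[2]+11.2),(28,X[2]+11.2)],span=4); print(f(p),q)
E
```

```text
[ 623.03393842 -275.33880248  161.49965472] [-1.79915583e+02  8.20348872e-02  1.64451794e+01] [-0.11541372  0.01217133 -1.57340966] 54.15180714946599
10 16 [-0.67 -0.59] 10.89
11.2 16 [ 0.26 -0.57] 11.38
12.4 16 [ 1.2  -0.51] 11.36
[ 0.39 -0.41] 19.7
```

send_rows --plan "0 0 -1.5 0 0 0 0;0 0 -3 0 0 0 0;0 0 -4.5 0 0 0 0;0 0 -5 0 0 0 0;0 0 -5 0 0 0 0;0 0 -5 0 0 0 0;0 0.07 -4 0 0 0 0;0 0 -3 0 0 0 0;0 0 -1.91 0 0 0 0;0 0 0 1 0 0 0;0 0 0 1 0 0 0;0 0 0 0 0 0 0"

```text
time_s: 21.12
eef_pos: [530.6, 38.4, 141.2]
tool_rot: [-180.0, 0.2, 16.3]
contact_force: [1.2, -0.6, -1.8]
opening: 54.0
grasp_force: 63.7
```

send_rows --plan "0 0 0 0 0 0 0;0 0 0 0 0 0 0;0 0 0 0.5 0 0 0;0 0 0 0.3 0 0 0;0 0 0 0.3 0 0 0;0 0 0 0.3 0 0 0;0 0 0 0 0 0 0;0 0 0 0 0 0 0;0 0 0 0 0 0 0"

```text
time_s: 22.25
eef_pos: [531.4, 40.3, 129.0]
tool_rot: [180.0, -0.0, 16.4]
contact_force: [0.3, 0.1, -2.3]
opening: 54.2
grasp_force: 63.7
```

send_rows --plan "0 0 0 0.3 0 0 0;0 0 0 0.3 0 0 0;0 0 0 0.3 0 0 0;0 0 0 0.2 0 0 0;0 0 0 0 0 0 0;0 0 0 0 0 0 0;0 0 0 0 0 0 0"

```text
time_s: 23.12
eef_pos: [531.3, 40.2, 117.9]
tool_rot: [180.0, -0.0, 16.4]
contact_force: [-0.2, 0.8, -2.1]
opening: 54.1
grasp_force: 63.7
```

send_rows --plan "0 0 0 0.15 0 0 0;0 0 0 0.1 0 0 0;0 0 0 0 0 0 0;0 0 0 0 0 0 0;0 0 0 0 0 0 0"

```text
time_s: 23.75
eef_pos: [531.3, 40.3, 115.4]
tool_rot: [180.0, -0.0, 16.4]
contact_force: [0.4, 0.1, -2.0]
opening: 54.5
grasp_force: 63.7
```

send_rows --plan "0 0 0 0.1 0 0 0;0 0 0 0 0 0 0;0 0 0 0 0 0 0;0 0 0 0 0 0 0"

```text
time_s: 24.25
eef_pos: [531.3, 40.2, 114.3]
tool_rot: [180.0, -0.0, 16.4]
contact_force: [-0.2, -1.2, -2.3]
opening: 54.5
grasp_force: 63.7
```

send_rows --plan "0 0 0 0.1 0 0 0;0 0 0 0 0 0 0;0 0 0 0 0 0 0;0 0 0 0 0 0 0"

```text
time_s: 24.75
eef_pos: [531.4, 40.3, 113.7]
tool_rot: [180.0, -0.0, 16.4]
contact_force: [-2.3, -0.4, 6.0]
opening: 54.3
grasp_force: 64.3
```

The collar is home. Releasing it and going to hover over the gauge, turning towards its yaw.

send_rows --plan "0.75 0 0 0 0 0 0;0.75 0 0 0 0 0 0;0.75 0 0 0 0 0 0;0.75 0 0 0 0 0 0;0.8 0 0 -1 0 0 0;0.8 0 0 -3 0 0 0;1 0 0 -4 0 0 0;1 0 0 -4 0 0 0"

```text
time_s: 25.75
eef_pos: [531.1, 40.5, 235.1]
tool_rot: [-180.0, -0.0, 16.5]
contact_force: [1.3, 0.1, -0.1]
opening: 85.5
grasp_force: 0.0
```

send_rows --plan "1 -0.4 -5 0 0 0 0;1 -0.4 -6 0 0 0 0;1 -0.4 -6 0 0 0 0;1 -0.4 -4.8 0 0 0 0;1 0 0 0 0 0 -6.5;1 0 0 0 0 0 -6.5;1 0 0 0 0 0 0;1 0 0 0 0 0 0;1 0 0 0 0 0 0;1 0 0 0 0 0 0;1 0 0 0 0 0 0"

```text
time_s: 27.12
eef_pos: [454.3, 244.7, 233.3]
tool_rot: [180.0, -0.0, 29.4]
contact_force: [0.1, 0.3, -0.1]
opening: 85.3
grasp_force: 0.0
```

```bash
python3 - <<'E'
from h import *
im,C=snap('w_gau1'); s=bot.state(); print(s['eef_pos'],s['tool_rot'],s['contact_force'],s['joint_pos'].round(0))
im2=capture('top')[:,:,::-1].copy(); cv2.imwrite('pics/top2.png',im2)
def rect(x,y,yaw,hx,hy,z):
    c,q=np.cos(yaw),np.sin(yaw); return np.array([[x+c*a-q*b,y+q*a+c*b,z] for a,b in ((hx,hy),(-hx,hy),(-hx,-hy),(hx,-hy))])
print('base',proj(C,rect(454,245,np.radians(29.5),9,40,40)).round(1).tolist()); print('body',proj(C,rect(454,245,np.radians(29.5),10,13,102)).round(1).tolist(),proj(C,[454,245,109]))
cv2.imwrite('pics/v6.png',cv2.resize(im[60:420,110:510],None,fx=1.6,fy=1.6,interpolation=cv2.INTER_CUBIC))
E
```

```text
[454.20517022 244.77437577 233.3090966 ] [1.79997913e+02 3.84048226e-04 2.94183203e+01] [-0.77225668  0.37236414  0.06186236] [  14.   22.  -56.  108.   21.   61. -110.]
base [[263.2, 187.3], [264.0, 208.5], [360.2, 208.4], [361.0, 187.2]]
body [[292.8, 206.5], [293.3, 234.5], [331.0, 234.5], [331.5, 206.5]] [[312.16320023 223.85996277]]
```

View pics/v6.png

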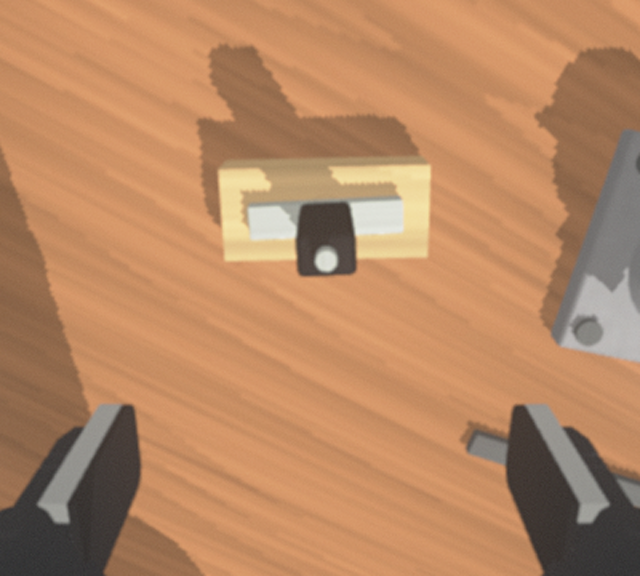

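The wrist view shows the stub at (314,222) and the base's top corners near (266,189), (361,183), (362,205) and (267,210). I'll fit the outlines for yaw and position.

```bash
cat >> h.py <<'E'
def fitr(views,p0,rects):
    """x,y,yaw(deg) of coaxial rectangles [(hx,hy,z)] by edge strength"""
    G=[]
    for im,C in views:
        g=cv2.GaussianBlur(im.astype(np.float32),(0,0),1.0).mean(2); G.append((cv2.magnitude(cv2.Sobel(g,cv2.CV_32F,1,0)/8,cv2.Sobel(g,cv2.CV_32F,0,1)/8),C))
    t=np.linspace(-1,1,60); o=np.ones(60); U=np.vstack([np.c_[t,o],np.c_[t,-o],np.c_[o,t],np.c_[-o,t]])
    def score(p):
        c,q=np.cos(np.radians(p[2])),np.sin(np.radians(p[2])); s=0
        for g,C in G:
            for hx,hy,z in rects:
                L=U*[hx,hy]; X=np.c_[p[0]+c*L[:,0]-q*L[:,1],p[1]+q*L[:,0]+c*L[:,1],np.full(240,z)]
                k=proj(C,X); s+=np.minimum(map_coordinates(g,[k[:,1],k[:,0]],order=1),40).mean()
        return s
    b=max((score((p0[0]+a,p0[1]+d,p0[2]+w)),p0[0]+a,p0[1]+d,p0[2]+w) for a in range(-6,7) for d in range(-6,7) for w in range(-6,7,2))
    r=minimize(lambda p:-score(p),b[1:],method='Nelder-Mead'); return r.x.round(2),round(-r.fun,2)
E
python3 - <<'E'
from h import *
W=load('w_gau1'); T=(cv2.imread('pics/top0.png'),cam('top'));S=(cv2.imread('pics/scene0.png'),cam('scene'))
for n,v in (('W',[W]),('T',[T]),('S',[S])):
    print(n,'base',fitr(v,(454,245,31),[(9,40,40)]),'rest',fitr(v,(454,245,31),[(25,55,30)]),'body',fitr(v,(454,245,31),[(10,13,102)]))
print('stub',onz(W[1],(313.75,222.5),109), 'basecentre',onz(W[1],(314.2,196.7),40))
im=W[0]; d=cv2.inRange(im,(150,150,150),(255,255,255)); d[:150]=0; d[230:]=0; d[:,:240]=0; d[:,390:]=0
# line fit of far (upper) long edge and lower edge of the base
for cols in (range(270,294),range(336,359)):
    u=[(c,np.where(d[:,c])[0].min(),np.where(d[:,c])[0].max()) for c in cols if d[:,c].any()]; u=np.array(u); print(np.polyfit(u[:,0],u[:,1],1),np.polyfit(u[:,0],u[:,2],1),u[[0,-1]].tolist())
E
```

```text
W base (array([455.13, 244.04,  32.23]), np.float64(10.25)) rest (array([455.45, 245.14,  30.7 ]), np.float64(13.9)) body (array([456.21, 245.23,  32.61]), np.float64(20.74))
T base (array([450.02, 252.14,  32.59]), np.float64(18.57)) rest (array([456.98, 241.73,  30.92]), np.float64(18.99)) body (array([453.3 , 227.54,  35.76]), np.float64(31.2))
S base (array([451.81, 248.82,  31.03]), np.float64(17.62)) rest (array([456.53, 244.33,  31.06]), np.float64(14.26)) body (array([461.22, 242.69,   6.73]), np.float64(15.03))
stub [455.34456004 244.54920383 109.        ] basecentre [455.73258005 243.97142051  40.        ]
[   1.08608696 -124.31681159] [-2.04347826e-02  2.26627391e+02] [[270, 167, 221], [293, 188, 221]]
[-1.49209486e-01  2.17340909e+02] [-1.38339921e-02  2.23974308e+02] [[336, 167, 220], [358, 164, 219]]
```

send_rows --plan "1 0.08 0.08 0 0 0 -3;1 0 0 4 0 0 0;1 0 0 5 0 0 0;1 0 0 4 0 0 0;1 0 0 2.5 0 0 0;1 0 0 1.5 0 0 0;1 0 0 0.3 0 0 0;1 0 0 0 0 0 0;1 0 0 0 0 0 0;1 0 0 0 0 0 0"

```text
time_s: 28.48
eef_pos: [455.9, 244.6, 61.1]
tool_rot: [180.0, -0.1, 32.4]
contact_force: [0.3, 0.6, -0.2]
opening: 85.6
grasp_force: 0.0
```

send_rows --plan "0.5 0 0 0 0 0 0;0.4 0 0 0 0 0 0;0 0 0 0 0 0 0;0 0 0 0 0 0 0;0 0 0 0 0 0 0;0 0 0 0 0 0 0;0 0 0 0 0 0 0;0 0 0 0 0 0 0"

```text
time_s: 29.48
eef_pos: [455.5, 244.6, 60.4]
tool_rot: [180.0, -0.0, 32.4]
contact_force: [0.0, 0.6, 3.1]
opening: 25.5
grasp_force: 59.0
```

send_rows --plan "0 0 0 -1 0 0 0;0 0 0 -2.5 0 0 0;0 0 0 -4 0 0 0;0 0 0 -3.5 0 0 0;0 0 0 -1.5 0 0 0;0 0 0 0 0 0 0;0 0 0 0 0 0 0;0 0 0 0 0 0 0"

```text
time_s: 30.48
eef_pos: [454.5, 244.0, 184.0]
tool_rot: [-180.0, 0.1, 32.4]
contact_force: [0.4, 0.2, -1.4]
opening: 24.9
grasp_force: 59.0
```

```bash
python3 - <<'E'
from h import *
im,C=snap('w_gau2'); s=bot.state(); print(s['eef_pos'],s['tool_rot'],s['contact_force'],s['opening'])
T=pose(); X=T[:3,3]
p,q=fitr([(im,C)],(X[0],X[1],32.4),[(9,40,X[2]-20.4)]); print('base',p,q,T[:3,:3].T@(np.r_[p[:2],X[2]]-X))
Ss=capture('scene')[:,:,::-1].copy(); cv2.imwrite('pics/scene2.png',Ss); u=proj(cam('scene'),X)[0].astype(int); print(u)
cr=Ss[max(u[1]-75,0):u[1]+75,u[0]-75:u[0]+75]
cv2.imwrite('pics/v7.png',np.hstack([cv2.resize(cr,(400,400),interpolation=cv2.INTER_CUBIC),im[80:480,110:510]]))
E
```

```text
[454.60314289 244.1985074  184.17968592] [-1.79962889e+02  1.14563222e-01  3.24477786e+01] [ 0.66423954  0.65957645 -1.54064005] 25.37873974038876
base [453.96 244.47  32.46] 13.22 [-0.39707104 -0.57417266  0.00116585]
[468 198]
```

View pics/v7.png

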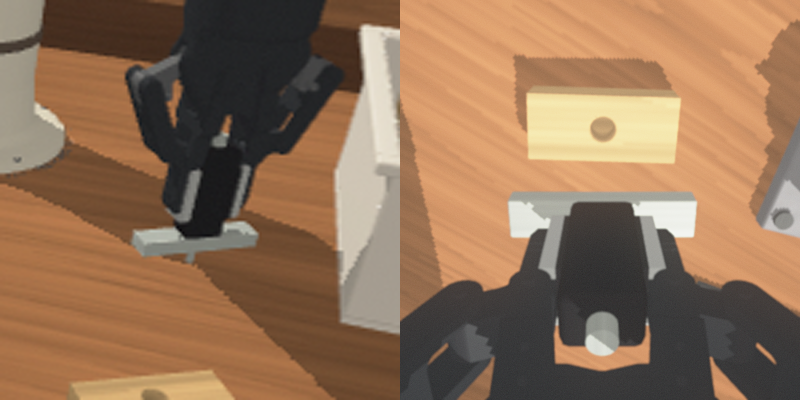

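The gauge hangs upright and square in the jaws, and the base is symmetric about the fingers. Now over the arbor.

send_rows --plan "0 -0.3 1.5 0 0 0 0;0 -0.6 3 0 0 0 0;0 -0.85 4 0 0 0 0;0 -0.95 4.5 0 0 0 0;0 -0.85 4 0 0 0 0;0 -0.6 2.8 0 0 0 0;0 -0.36 1.51 0 0 0 0;0 0 0 0 0 0 0;0 0 0 0 0 0 0;0 0 0 0 0 0 0;0 0 0 0 0 0 0;0 0 0 0 0 0 0"

```text
time_s: 32.08
eef_pos: [531.4, 40.9, 185.4]
tool_rot: [180.0, -0.0, 32.5]
contact_force: [0.5, -0.1, -2.6]
opening: 25.8
grasp_force: 59.1
```

```bash
python3 - <<'E'
from h import *
im,C=snap('w_fin1'); s=bot.state(); print(s['eef_pos'],s['tool_rot'],s['contact_force'],s['opening'])
# collar outer circle visible around the base
X=s['eef_pos'];T=pose();f=lambda p:(T[:3,:3].T@(np.r_[p[:2],X[2]]-X))[:2].round(2)
p,q=fitc([(im,C)],(531.5,40.5),[(28,125)],span=5); print('collar',p,q,f(p))
p,q=fitr([(im,C)],(X[0],X[1],32.4),[(9,40,X[2]-20.4)]); print('base',p,q,f(p))
Ss=capture('scene')[:,:,::-1].copy(); cv2.imwrite('pics/scene3.png',Ss)
tri_=[cv2.resize(Ss[140:320,250:430],(400,400),interpolation=cv2.INTER_CUBIC),im[80:480,110:510]]
cv2.imwrite('pics/v8.png',np.hstack(tri_))
E
```

```text
[531.4827139   40.77221244 185.35560118] [ 1.79993769e+02 -3.08461820e-03  3.24680957e+01] [ 0.08113843  0.50196143 -1.95565266] 25.586358420753868
collar [535.02  45.97] 6.18 [ 5.77 -2.49]
base [530.85  41.37  32.46] 13.08 [-0.21 -0.84]
```

View pics/v8.png

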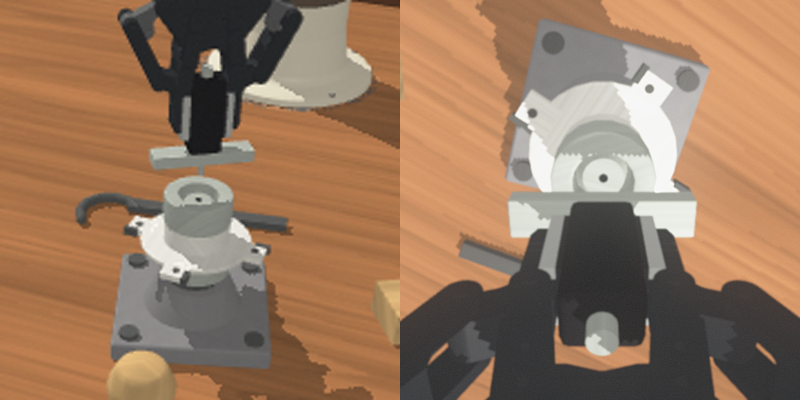

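The view shows the collar seated and the arbor's mark visible at full-frame (313,258), ahead of the base. I'll use it for a direct check.

```bash
python3 - <<'E'
from h import *
im,C=load('w_fin1'); T=pickle.load(open('pics/w_fin1.pkl','rb')); X=T[:3,3]
g=cv2.GaussianBlur(im,(0,0),.7).mean(2)[250:267,304:322]; w=np.clip(np.percentile(g,50)-40-g,0,None); yy,xx=np.mgrid[250:267,304:322]; uv=((w*xx).sum()/w.sum(),(w*yy).sum()/w.sum())
p=onz(C,uv,119); print(uv,p,'mark in tool',(T[:3,:3].T@(p-X)).round(2))
# independent: scene camera, gauge rod tip vs mark (scene3), collar circles
S=(cv2.imread('pics/scene3.png'),cam('scene')); print('collar scene',fitc([S],(531.5,39.5),[(28,125),(16,125)],span=5))
for q in ([531.5,40.5,119],[531.5,40.5,144],): print(proj(S[1],q))
E
```

```text
(np.float64(312.95445683537395), np.float64(257.8328004367153)) [531.33371861  40.9191477  119.        ] mark in tool [-1.200e-01 -4.000e-02  6.637e+01]
collar scene (array([533.7 ,  40.48]), np.float64(28.51))
[[339.00238318 229.03545977]]
[[339.76680077 216.87676841]]
```

send_rows --plan "0 0.02 0.03 0.5 0 0 0;0 0 0 0.8 0 0 0;0 0 0 0.6 0 0 0;0 0 0 0.4 0 0 0;0 0 0 0.3 0 0 0;0 0 0 0 0 0 0;0 0 0 0 0 0 0;0 0 0 0 0 0 0;0 0 0 0 0 0 0"

```text
time_s: 33.3
eef_pos: [531.9, 40.3, 159.4]
tool_rot: [180.0, -0.0, 32.4]
contact_force: [-0.5, 0.3, 0.2]
opening: 25.6
grasp_force: 59.1
```

send_rows --plan "0 0 0 0.1 0 0 0;0 0 0 0.1 0 0 0;0 0 0 0.05 0 0 0;0 0 0 0 0 0 0;0 0 0 0 0 0 0;0 0 0 0 0 0 0;0 0 0 0 0 0 0"

```text
time_s: 34.17
eef_pos: [531.9, 40.3, 156.9]
tool_rot: [180.0, -0.0, 32.4]
contact_force: [-0.1, -0.3, 0.4]
opening: 25.4
grasp_force: 59.1
```

send_rows --plan "0 0 0 0.1 0 0 0;0 0 0 0 0 0 0;0 0 0 0 0 0 0;0 0 0 0 0 0 0;0 0 0 0 0 0 0"

```text
time_s: 34.8
eef_pos: [531.9, 40.3, 155.8]
tool_rot: [180.0, -0.0, 32.4]
contact_force: [0.4, 0.2, -0.0]
opening: 25.1
grasp_force: 59.1
```

send_rows --plan "0 0 0 0.03 0 0 0;0 0 0 0 0 0 0;0 0 0 0 0 0 0;0 0 0 0 0 0 0;0 0 0 0 0 0 0"

```text
time_s: 35.42
eef_pos: [531.9, 40.3, 155.5]
tool_rot: [180.0, -0.0, 32.4]
contact_force: [0.2, -0.1, 0.4]
opening: 25.1
grasp_force: 59.1
```

send_rows --plan "0 0 0 0.03 0 0 0;0 0 0 0 0 0 0;0 0 0 0 0 0 0;0 0 0 0 0 0 0;0 0 0 0 0 0 0"

```text
time_s: 36.05
eef_pos: [532.0, 40.3, 155.4]
tool_rot: [180.0, -0.0, 32.4]
contact_force: [-0.7, -0.1, 5.6]
opening: 25.4
grasp_force: 59.7
```

send_rows --plan "0 0 0 0.02 0 0 0;0 0 0 0 0 0 0;0 0 0 0 0 0 0;0 0 0 0 0 0 0;0 0 0 0 0 0 0"

```text
time_s: 36.67
eef_pos: [532.0, 40.4, 155.4]
tool_rot: [180.0, -0.0, 32.4]
contact_force: [-1.9, -0.8, 6.7]
opening: 25.6
grasp_force: 60.1
```

send_rows --plan "0 0 0 -0.03 0 0 0;0 0 0 0 0 0 0;0 0 0 0 0 0 0;0 0 0 0 0 0 0;0 0 0 0 0 0 0"

```text
time_s: 37.3
eef_pos: [531.9, 40.3, 155.4]
tool_rot: [180.0, -0.0, 32.4]
contact_force: [-1.8, -0.2, 5.4]
opening: 25.0
grasp_force: 59.8
```

```bash
python3 - <<'E'
from h import *
L=[]
for i in range(12): im=capture('scene'); s=bot.state(); L.append(np.r_[s['contact_force'],s['wrist_torque'],s['eef_pos'],s['tool_rot']])
L=np.array(L); print(L.mean(0).round(2),L.std(0).round(2)[:3],s['opening'],s['time_s'])
im=im[:,:,::-1]; im2,C=snap('w_fin2')
cv2.imwrite('pics/v9.png',np.hstack([cv2.resize(im[140:300,260:420],(400,400),interpolation=cv2.INTER_CUBIC),im2[80:480,110:510]]))
E
```

```text
[-1.4500e+00 -3.4000e-01  5.3500e+00 -5.0000e-02  3.5000e-01 -1.0000e-02
  5.3195e+02  4.0330e+01  1.5544e+02  1.7999e+02 -1.0000e-02  3.2430e+01] [0.39 0.39 0.41] 25.09355370738189 37.9
```

View pics/v9.png

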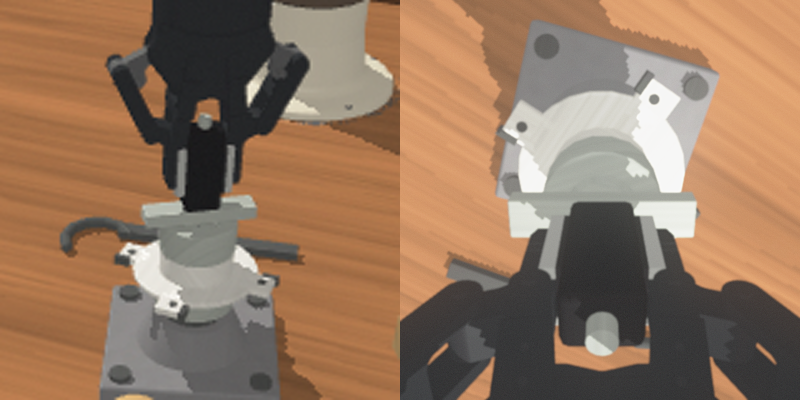

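The base lies flat across the collar in both views. Total force on the stack is about 7 N including the gauge's weight, so I'll ease off slightly.

send_rows --plan "0 0 0 -0.02 0 0 0;0 0 0 0 0 0 0;0 0 0 0 0 0 0;0 0 0 0 0 0 0;0 0 0 0 0 0 0"

```text
time_s: 38.58
eef_pos: [531.9, 40.3, 155.5]
tool_rot: [180.0, -0.0, 32.4]
contact_force: [-0.4, 0.3, 1.4]
opening: 24.8
grasp_force: 59.6
```

```bash
python3 - <<'E'
from h import *
L=[]
for i in range(10): capture('scene'); s=bot.state(); L.append(np.r_[s['contact_force'],s['eef_pos'],s['tool_rot']])
print(np.mean(L,0).round(2),s['opening'],s['time_s'])
E
```

```text
[ 4.2000e-01  3.6000e-01  1.2300e+00  5.3190e+02  4.0310e+01  1.5547e+02
  0.0000e+00 -1.0000e-02  3.2430e+01] 25.106820268417277 39.075
```

send_rows --plan "0 0 0 0.014 0 0 0;0 0 0 0 0 0 0;0 0 0 0 0 0 0;0 0 0 0 0 0 0;0 0 0 0 0 0 0"

```text
time_s: 39.7
eef_pos: [531.9, 40.3, 155.5]
tool_rot: [180.0, -0.0, 32.4]
contact_force: [-0.4, 0.8, 3.5]
opening: 25.5
grasp_force: 59.5
```

```bash
python3 - <<'E'
from h import *
L=[]
for i in range(10): capture('scene'); s=bot.state(); L.append(np.r_[s['contact_force'],s['eef_pos'],s['tool_rot']])
print(np.mean(L,0).round(2),s['opening'],s['time_s'])
E
```

```text
[-4.5000e-01 -1.1000e-01  3.5900e+00  5.3191e+02  4.0320e+01  1.5545e+02
  1.7999e+02 -1.0000e-02  3.2430e+01] 25.369494298981667 40.2
```

send_rows --plan "0 0 0 0.004 0 0 0;0 0 0 0 0 0 0;0 0 0 0 0 0 0;0 0 0 0 0 0 0"

```text
time_s: 40.7
eef_pos: [531.9, 40.3, 155.5]
tool_rot: [180.0, -0.0, 32.4]
contact_force: [0.1, 0.3, 5.4]
opening: 25.0
grasp_force: 59.6
```

```bash
python3 - <<'E'
from rig import bot,workorder
s=bot.state(); print(s['contact_force'],s['opening'],s['time_s']); print(workorder.close_job())
E
```

```text
[0.09783222 0.25442239 5.42674401] 25.028555382353364 40.7
the job is handed in; nothing more can be done
None
```

The job is handed in at 40.7 s: the cutter and then the thicker collar are home on the arbor, and the gripped gauge is pressed flat across the collar at about 5 N (wrist reading 5.4 N, roughly 7 N with the gauge's own weight). The rod should be within about 1 mm of the centre mark by the last sighting before it went into the collar, but once seated neither its position nor the reading could be seen.

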